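Fire the pin tacker at the roof board

TASK

Drive a pin into the roof board clamped in the jig: with the fingers astride the grip and the red trigger of the green pin tacker, squeeze the trigger well in towards the grip, keep it in for about a second, then let it spring right back out and take the hand away. Do not squeeze the black trigger of the orange glue gun, and do not knock the small white ceramic perch knob out of its place.

Things in the scene. Friction and masses are not known exactly. Their poses are not given: they have to be found in the camera images.
- tacker_squeeze (a point): squeeze point of the green pin tacker, strapped on its side on a 180 x 230 mm plywood base; 52 mm above the bench, 34 above the base. z up; barrel 48 mm off towards +x, its top 25 mm above the point; nose to +y at a board on edge. Close fingers along y from above. Grip (24 wide, 28 thick, along x): outer face at y -18 mm; trigger outer face at y +32 out, +17 in: pass down at over 70 mm opening, close to 30
- tacker_trigger (a joint): red trigger (blade 8 mm thick, 22 high, 78 long) of the green pin tacker, hinged on an upright pin at the barrel, 52 mm from the squeeze point towards its +x; 0 rad out, 0.28 fully in. Sprung outwards: about 5 N at the squeeze point to start it, 9 N to hold it in. Clear beside grip and trigger to 60 mm from the point; the board, 84 mm off, stands 93 mm above the bench
- gluegun_trigger (a joint): black trigger of the orange glue gun, which is strapped to a like base elsewhere on the bench with no board in front; same travel and spring; 0 rad out, 0.28 fully in. To be left alone
- knob_center (a point): centre, half-way up, of a loose white glazed ceramic perch knob, 36 mm across and 37 mm high, standing on the bench. To be left in its place

How it is judged:
By the outcome, as a careful person would: the job done as asked, in the order asked, and still so for the second after the job is handed in, with the robot touching nothing.
It also fails if it takes over 32 s, if anything falls off the work surface, if the arm or the gripper's body presses on something with over 40 N, if the wrist force passes 120 N, or if a joint passes its speed limit or range.

ROBOT

A 6-joint arm with a two-finger parallel gripper is mounted at the origin on the work surface. World frame = base frame: x ahead of the robot, y to its left, z up, the work surface at z = 0. Lengths are in m, angles in rad, forces in N, time in s.
With the tool pointing down it reaches from about 0.275 to 1 m from the base axis. Payload 8.4 kg.
Tool frame: the origin (TCP) lies on the centre line of the jaws, within the pads' length; the fingertips stand 17 mm ahead of it and the grasp point (between the pads) lies 2 mm behind it (bot.tcp_to_tips is the z of the fingertips in the tool frame, in m); z points along the fingers, y is the line along which they close (so a half turn about z gives the same grasp; the last joint's range is limited). The gripper opens to 85 mm and grips with 20 to 120 N. Pads are 22 mm wide; open, the fingers measure 114 mm over their backs; the gripper's body (76 mm by 85 mm) begins 54 mm behind the grasp point. The pads swing forward as they close: fully open they stand 13 mm farther back than shut.
Start: joints at [-1.345, 0.353, 1.633, -0, 1.155, -0.002], TCP at [0.141, -0.609, 0.248] pointing down, gripper open.
Joint ranges: [-2.63, 2.63], [-0.92, 2.1], [0.06, 2.66], [-1.3, 4.44], [0, 2.69], [-3.02, 3.02]. Speed limits (rad/s): [2.22, 2.22, 2.79, 3.14, 3.14, 3.14].

INTERFACE

Orientations are given as a unit quaternion [x, y, z, w].
In Python, from workcell import bot, hand, kinematics, get_obs, vision, hand_in gives the robot as it stands. The module is installed in compiled form; this text tells all that it offers. Calls block until the motion is done:
- bot.reach(position, orientation): joint-space move of the TCP to a pose.
- bot.servo_line(position, ori=None, velocity=0.15): straight line of the TCP; ori=None keeps the orientation; velocity is the mean speed in m/s.
- bot.goto_joints(angles): joint-space move.
- hand.move_gripper(opening, strength=None): finger opening in m; strength is the grip in N (None keeps the last); returns when the fingers have stopped.
- bot.dwell(seconds).
- kinematics.solve_ik(position, orientation): joint angles nearest the present ones, or None.
- get_obs(): the state.
- vision.read_camera(name): name is "side" or "top" or "wrist"; returns a dict with "frame" (480x640x3 uint8, red, green, blue), "intrinsics" (3x3 intrinsics, pixels), "view" (4x4, takes a point from world to camera coordinates). Camera axes: x right, y down, z forward; pixel columns grow to the right and rows downward; lengths in m; the calibration is good to about 2 mm. A picture is of the moment at which its call begins. There is no depth.
A pose or a line that the arm cannot do raises bot.IKError and nothing moves.
- hand_in(): hands the job in; it is judged then, once.
The state is a dict: "time_s": time; "joint_pos": joint angles; "joint_vel": joint speeds; "joint_efforts": joint torques, N m; "position": TCP position; "orientation": TCP orientation; "wrist_force": force on the tool from outside, world axes, zero at the start; "ft_torque": the same for the moment, N m; "gripper_width": finger opening in m; "grip_force": force on a finger pad.
Only numpy, scipy, OpenCV 4.12 (cv2) and the standard library are available. Lean on these libraries where they do the work, as an engineer would, in place of code of your own. Each camera call takes 0.05 s, during which the arm holds its last target. There are 200 camera calls.

## Working session

There is one attempt and no reset: what is moved stays moved. The work goes in short steps, each a Python script; the robot and the scene stay as the last script left them, time stands still between calls to the robot, and variables do not carry over. Pictures are saved under pics/ and viewed, at most 10 in all, crops included, and the job is handed in when it is done.

```bash
mkdir -p pics
cat > h.py <<'E'
import numpy as np, cv2
from workcell import bot, hand, kinematics, get_obs, vision, hand_in
def snap(n,f=None):
    d=vision.read_camera(n); np.savez(f'{f or n}.npz',**{k:np.array(d[k]) for k in('frame','intrinsics','view')})
    cv2.imwrite(f'pics/{f or n}.png',d['frame'][:,:,::-1]); return d
def ray(d,u,v,z):
    K,V=np.array(d['intrinsics']),np.array(d['view']);R,t=V[:3,:3],V[:3,3]
    c=-R.T@t; r=R.T@np.linalg.inv(K)@[u,v,1]; return c+r*(z-c[2])/r[2]
E
python3 - <<'E'
from h import *
for n in('top','side'):
    d=snap(n); V=d['view']; print(n,-V[:3,:3].T@V[:3,3])
o=get_obs();print(o['time_s'],o['orientation'])
E
```

```text
top [ 0.3953414  -0.01256926  0.95114732]
side [ 0.17589423 -0.36424286  0.72290178]
0.1 [ 9.93518787e-01  1.13666310e-01 -7.61520539e-05 -6.19111329e-04]
```

View pics/top.png

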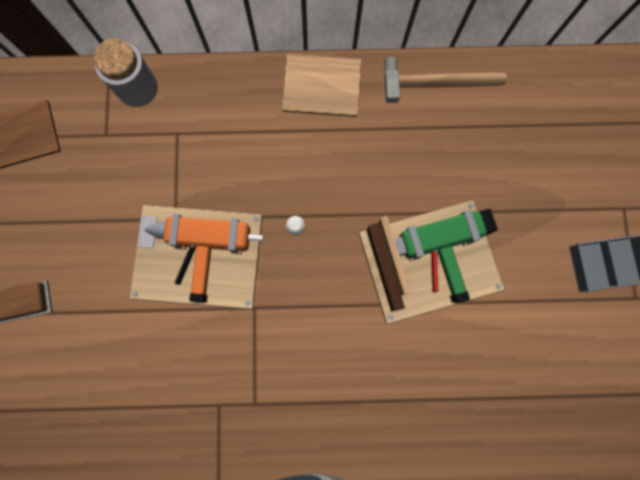

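View pics/side.png

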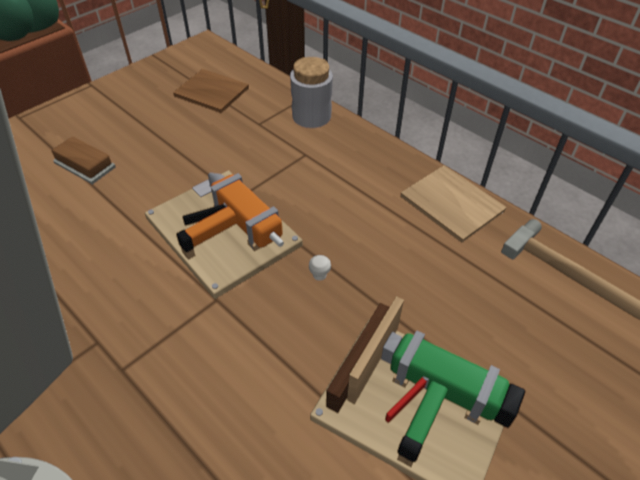

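The top view shows the tacker with its grip from (445,250) to (460,298), the red trigger at about (435,270) and the board at about (388,265). The glue gun is at (200,240) and the knob at (295,225), both well to the left. The side view shows the same layout. Next I'll measure from colour masks.

```bash
cat > m.py <<'E'
from h import *
def meas(f):
    d=dict(np.load(f+'.npz')); hsv=cv2.cvtColor(d['frame'],cv2.COLOR_RGB2HSV)
    g=cv2.inRange(hsv,(50,110,30),(80,255,255)); r=cv2.inRange(hsv,(0,190,90),(4,255,255))|cv2.inRange(hsv,(175,190,90),(180,255,255))
    def big(m):
        n,l,s,_=cv2.connectedComponentsWithStats(m); i=1+np.argmax(s[1:,4]); return np.argwhere(l==i)[:,::-1]
    def W(p,z): return np.array([ray(d,u,v,z)[:2] for u,v in p])
    return W(big(r),.063),W(big(g),.066),W(big(g),.077)
E
python3 - <<'E'
from m import *
R,G,B=meas('top')
for n,P in(('red',R),('green',G)):
    c,s,a=cv2.minAreaRect((P*1000).astype(np.float32)); print(n,len(P),c,s,a)
# grip: green points; iterate local frame
c=R.mean(0)
near=lambda P,yaw:P@np.array([[np.cos(yaw),-np.sin(yaw)],[np.sin(yaw),np.cos(yaw)]])
best=cv2.minAreaRect((R*1000).astype(np.float32)); bp=cv2.boxPoints(best);print('red box',bp)
for yaw in(.2,.25,.3):
    L=near(G,yaw)*1000; 
    x0=L[:,0].min(); S=L[(L[:,0]<x0+40)]; p=np.polyfit(S[:,0],S[:,1],1); print(yaw,'grip slope',p[0],'x min/max',x0,L[:,0].max(), 'y', np.median(S[:,1]),np.ptp(S[:,1]))
    T=near(R,yaw)*1000; print('  red x',T[:,0].min(),T[:,0].max(),'slope',np.polyfit(T[:,0],T[:,1],1)[0],'ymean',T[:,1].mean())
E
```

```text
red 83 (481.6317443847656, -224.3378143310547) (4.780361175537109, 66.10546112060547) 88.15927124023438
green 1866 (508.1820068359375, -256.81439208984375) (133.4684600830078, 89.63607788085938) 15.04167652130127
red box [[ 448.5193  -225.66507]
 [ 514.59064 -227.78845]
 [ 514.7442  -223.01056]
 [ 448.67285 -220.88718]]
0.2 grip slope 0.05116503312467827 x min/max 379.7691094684809 516.4029181254384 y -346.70685231962864 23.667037008249963
  red x 395.6115810702528 459.8902627258573 slope -0.23351507344375386 ymean -315.5057019725206
0.25 grip slope 0.003227691608531133 x min/max 362.11450357249004 496.1308212311064 y -366.44761944333686 22.27988293175389
  red x 379.79294476581896 443.21986812569355 slope -0.2866594441473504 ymean -336.5077571597643
0.3 grip slope -0.036228287641036236 x min/max 342.91370127784916 476.3868053565069 y -385.0724491275554 23.513010998480752
  red x 363.02502389181274 425.4416546796608 slope -0.3413359031995275 ymean -356.66871820396074
```

Run:
```python
from m import *
y=.253; R=np.array([[np.cos(y),-np.sin(y)],[np.sin(y),np.cos(y)]])
RR,G,_=meas('top'); L=(G@R)*1000; T=(RR@R)*1000
x0=T[:,0].min()+24; S=L[L[:,0]<L[:,0].min()+40]; yy=np.median(S[:,1])+6
P=R@[x0/1000,yy/1000]; print(P)
q=[np.cos(y/2),np.sin(y/2),0,0]
hand.move_gripper(.085)
bot.reach([P[0],P[1],.25],q)
d=snap('wrist','w1'); o=get_obs(); print(o['time_s'],o['position'],o['gripper_width'],-d['view'][:3,:3].T@d['view'][:3,3])
```

```text
[ 0.48050959 -0.24929025]
2.1667 [ 0.48023644 -0.25016592  0.24998546] 0.08475750262126093 [ 0.55285124 -0.22947612  0.37425006]
```

View pics/w1.png

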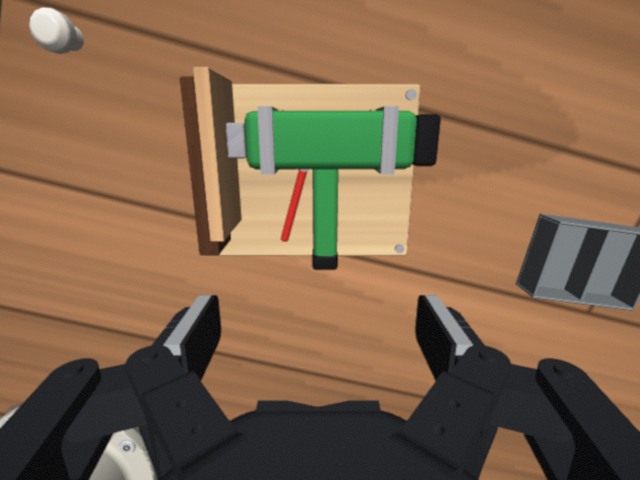

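The wrist view shows the grip upright at column 325 (rows 170–256) and the trigger from (303,170) to (285,240), so the hand is well aligned. I'll refine the pose from this closer view.

Run:
```python
from m import *
y=.253; R=np.array([[np.cos(y),-np.sin(y)],[np.sin(y),np.cos(y)]]); P=np.array([.4805,-.2493])
RR,G,B=meas('w1'); L=((G-P)@R)*1000; T=((RR-P)@R)*1000
S=L[L[:,0]<L[:,0].min()+50]; print('grip y',S[:,1].min(),S[:,1].max(),'slope',np.polyfit(S[:,0],S[:,1],1)[0],'x',L[:,0].min())
print('red x',T[:,0].min(),T[:,0].max(),np.polyfit(T[:,0],T[:,1],1))
L=((B-P)@R)*1000
for yy in(-40,40): s=L[abs(L[:,1]-yy)<3];print('barrel x at',yy,s[:,0].min(),s[:,0].max())
d=dict(np.load('w1.npz'))
for u,v in((208,70),(222,240)): print('board top',(ray(d,u,v,.093)[:2]-P)@R*1000)
for u,v in((233,84),(419,84),(407,254),(222,255)): print('base',(ray(d,u,v,.018)[:2]-P)@R*1000)
```

```text
grip y -16.551085162534992 4.442642064118484 slope -0.01041347175513234 x -43.38164028398778
red x -27.88472128828228 37.415423810854556 [-0.28841745 25.71824916]
barrel x at -40 43.31638016327258 89.01248486376669
barrel x at 40 45.99332888264065 89.10971553824128
board top [117.58144693  83.65836261]
board top [-17.86892864  84.68572592]
base [116.56689413  82.66687106]
base [116.36161948 -97.69535385]
base [-59.59527759 -99.68159929]
base [-60.41162735 108.50430465]
```

Run:
```python
from h import *
y=.248; R=np.array([[np.cos(y),-np.sin(y)],[np.sin(y),np.cos(y)]]); P=np.array([.4805,-.2493])+R@[-.004,0]
q=[np.cos(y/2),np.sin(y/2),0,0]
def st(n):
    o=get_obs(); print(n,round(o['time_s'],2),np.round((o['position'][:2]-P)@R*1000,1),round(o['position'][2],4),np.round(o['wrist_force'],1),round(o['gripper_width'],4),round(float(np.max(o['grip_force'])),1))
print(bot.tcp_to_tips)
bot.servo_line([*P,.12],q,velocity=.12); st('above')
bot.servo_line([*P,.056],q,velocity=.06); st('down'); snap('wrist','w2')
```

```text
0.017
above 3.4 [ 0.4 -0.4] 0.1206 [-0.5  0.  -0. ] 0.0849 0.0
down 4.62 [ 0.2 -0.2] 0.0564 [-0.  -0.4 -0. ] 0.0851 0.0
```

View pics/w2.png

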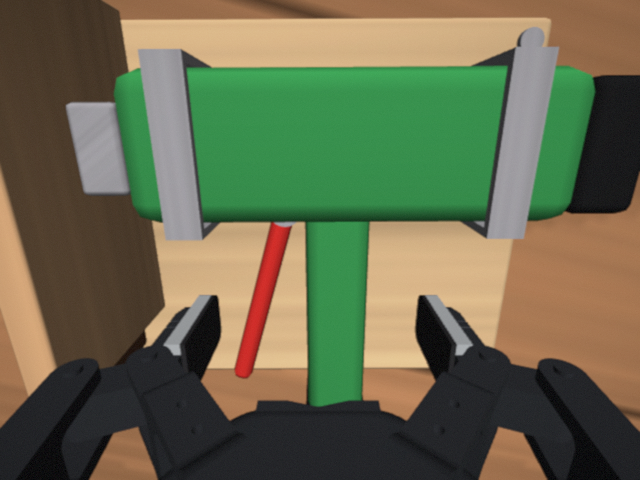

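The fingers are astride both: left pad outside the red trigger (tip at (243,375)), right pad outside the grip (column 337), with clearance on each side. I'll squeeze now.

```bash
python3 - <<'E'
from h import *
def st(n):
    o=get_obs(); print(n,round(o['time_s'],2),np.round(o['position'],4),np.round(o['wrist_force'],1),round(o['gripper_width'],4),np.round(o['grip_force'],1))
hand.move_gripper(.030,30); st('closed'); bot.dwell(.4); snap('wrist','w3'); bot.dwell(.5); st('held')
hand.move_gripper(.085); st('open'); bot.dwell(.3); snap('wrist','w4')
E
python3 -c "
import cv2,numpy as np;a=cv2.imread('pics/w3.png');b=cv2.imread('pics/w4.png');cv2.imwrite('pics/c.png',np.hstack([a[150:,120:520],b[150:,120:520]]))"
```

```text
closed 5.18 [ 0.4767 -0.2524  0.0568] [ -6.4 -11.9   5. ] 0.0341 34.9
held 6.13 [ 0.4767 -0.2524  0.0568] [ -5.5 -11.8   5.4] 0.034 34.9
open 6.68 [ 0.4768 -0.2504  0.0561] [-0.3 -0.   0.1] 0.0852 0.0
```

View pics/c.png

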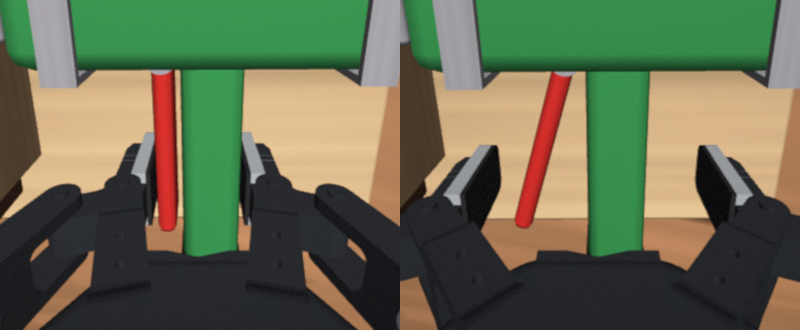

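The left half shows the trigger fully in, parallel to the grip and held for about 0.95 s at 34 mm. The right half shows it sprung back out with the fingers clear. I'll lift away and hand in.

Run:
```python
from h import *
p=get_obs()['position']
bot.servo_line([p[0],p[1],.25],velocity=.12); o=get_obs(); print(o['time_s'],o['wrist_force']); bot.dwell(.3)
print(hand_in())
```

```text
8.8 [-0.38279976  0.00750233  0.34925192]
the job is handed in; nothing more can be done
None
```

I squeezed the green tacker's red trigger fully in, held it for about 1 s, let it spring back out and lifted the hand clear. The job was handed in at about 9 s, and the arm never went near the glue gun or the knob.

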